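# Topping jars from the refill board to the display caddy, order reversed

### The arm

A 7-joint arm with a two-finger parallel gripper is mounted at the origin on the work surface. World frame = base frame: x ahead of the robot, y to its left, z up, the work surface at z = 0. Lengths are in m, angles in rad, forces in N, time in s.
With the tool pointing down it reaches from about 0.4 to 0.875 m from the base axis. Payload 19.3 kg.
Tool frame: the origin (TCP) lies on the mounting face of the last link; the fingertips stand 173 mm ahead of it and the grasp point (between the pads) lies 155 mm ahead of it (bot.grip_point_offset is the distance from the TCP to the grasp point, in m); z points along the fingers, y is the line along which they close (so a half turn about z gives the same grasp; the last joint's range is limited). The gripper opens to 85 mm and grips with 20 to 120 N. Pads are 22 mm wide; open, the fingers measure 114 mm over their backs; the gripper's body (76 mm by 85 mm) begins 54 mm behind the grasp point. The pads swing forward as they close: fully open they stand 13 mm farther back than shut.
Start: joints at [1.145, 0.521, -0.036, 1.599, 0.021, 1.021, -0.113], TCP at [0.218, -0.586, 0.405] pointing down, gripper open.
Joint ranges: [-2.91, 2.91], [-0.3, 2.13], [-1.5, 1.42], [0.17, 2.43], [-1.26, 4.41], [0.16, 1.93], [-2.52, 2.52]. Speed limits (rad/s): [1.89, 1.89, 2.39, 2.39, 3.01, 3.01, 3.01].

### API

Orientations are given as [roll, pitch, yaw] about the fixed x, y, z axes, in that order (R = Rz(yaw) Ry(pitch) Rx(roll)).
In Python, from workcell import bot gives the robot as it stands.
- The arm moves only by the tool arm_command, never from a script. Its argument "deltas" is a list of rows, each a list of 3 entries, a list of its own where there are three numbers: the shift along the tool's x, y, z in cm, then the turn, a rotation vector about the tool's x, y, z in rad, then the finger opening in cm, from 0 to 8.54. In form: [[[tx, ty, tz], [rx, ry, rz], claw], ...]. A call has 1 to 20 rows; each row shifts and turns the commanded pose from where the row before left it, along the tool's axes as they then stand; what a row does not reach is not made up. A row lasts 1/10 s, in which the tool goes at most 50 mm and 8.59 degrees, less where a joint would pass 70% of its speed; a pose out of reach is approached as far as the arm can. A call with a gripper value outside its range is refused whole. The fingers move at their own pace and stop on an object; "newtons" is the grip in N (left out, the last holds). Time passes only in rows, so rows that do not move let the fingers close. It gives the time, the measured TCP pose, the force, the opening and the grip force at its end, in the units of the state.
- bot.observe(): the state, without advancing time (a new reading comes with each control period).
- bot.grab_frame(name): name is "scene" or "top" or "wrist"; returns a dict with "frame" (384x512x3 uint8, red, green, blue), "K" (3x3 intrinsics, pixels), "k1" (the pictures are not rectified: a ray, as slopes to the right and down, at radius r is drawn at 1 + k1 r^2 times it, then the intrinsics apply), "rvec" (rotation vector, rad) and "tvec" (3), from world to camera coordinates, as OpenCV has them; the wrist camera has in their place "T_tool_cam" (4x4, takes a point from camera to tool coordinates, whose origin is the TCP and whose axes are the flange's). Camera axes: x right, y down, z forward; pixel columns grow to the right and rows downward; lengths in m; the calibration is good to about 2 mm. A picture is of the moment at which its call begins: read the wrist's pose just before it. There is no depth.
- bot.job_done(): hands the job in; it is judged then, once.
Trained networks look in a picture, given as the dict that the camera call returned (one of the last four; its "shot" number tells which), for a name from the list of things; names that differ only in an ending like _2 or _b are one class to them, and where a whole thing is asked for, a point or a joint stands for the part that bears it (a point fixed in the world has none). Each returns a list of dicts, best first, with "p" (0 to 1); they miss things now and then, are a little off and sometimes report something else, mostly with a low value. They report only what shows in the picture. A call takes as long as a camera call. They do not tell look-alikes from the thing itself.
- bot.find_in(name, picture): "rect" ([left, top, width, height] in pixels, round what is visible of it).
- bot.mark_of(name, picture): "at" ([column, row] in pixels: a listed point, or the origin of a listed thing).
The state is a dict: "clock": time; "qpos": joint angles; "qd": joint speeds; "joint_efforts": joint torques, N m; "position": TCP position; "tool_rot": TCP orientation; "force": force on the tool from outside, world axes, zero at the start; "moment": the same for the moment, N m; "grip_width": finger opening in m; "finger_force": force on a finger pad.
Only numpy, scipy, OpenCV 4.12 (cv2) and the standard library are available. Lean on these libraries where they do the work, as an engineer would, in place of code of your own. Each camera call takes 0.05 s, during which the arm holds its last target. There are 200 camera calls.

### The job

Move the four topping jars from the pale refill board into the four pockets of the dark display caddy in reversed order, so that customers across the counter read the row as the baker had it: the jar at the left end of the board (seen from the robot) goes into the right-end pocket, the next one into the pocket beside it, and so on. Turn each jar so that its flat back faces the robot side and its round front the customers' side, as the pockets are shaped, and set it down gently, fully on the pocket's floor. Keep the jars upright, do not drop them in, and leave all four released and standing still.

Things in the scene. Friction and masses are not known exactly. Their poses are not given: they have to be found in the camera images.
- jar_red: loose jar with red lid, 80 mm tall, 48 x 48 mm, straight-sided, 175 to 325 g. D-shaped from above: flat back with square corners at -x, half-round front (radius 24 mm, paper label) at +x; white stripe on the lid along the flat back. Origin: centre of the underside, z up. Starts upright centred on the red rest, turned up to 0.6 rad either way from the board's x axis.
- jar_yellow: loose jar with yellow lid, 80 mm tall, 48 x 48 mm, straight-sided, 175 to 325 g. D-shaped from above: flat back with square corners at -x, half-round front (radius 24 mm, paper label) at +x; white stripe on the lid along the flat back. Origin: centre of the underside, z up. Starts upright centred on the yellow rest, turned up to 0.6 rad either way from the board's x axis.
- jar_green: loose jar with green lid, 80 mm tall, 48 x 48 mm, straight-sided, 175 to 325 g. D-shaped from above: flat back with square corners at -x, half-round front (radius 24 mm, paper label) at +x; white stripe on the lid along the flat back. Origin: centre of the underside, z up. Starts upright centred on the green rest, turned up to 0.6 rad either way from the board's x axis.
- jar_blue: loose jar with blue lid, 80 mm tall, 48 x 48 mm, straight-sided, 175 to 325 g. D-shaped from above: flat back with square corners at -x, half-round front (radius 24 mm, paper label) at +x; white stripe on the lid along the flat back. Origin: centre of the underside, z up. Starts upright centred on the blue rest, turned up to 0.6 rad either way from the board's x axis.
- rest_red: fixed square plate, 66 x 66 x 3 mm, white with a broad red border, on the refill board, marking the place in the row where the jar with the red lid stands at the start. Origin: centre of its underside; the jar stands on its top, 3 mm above (25 mm above the counter).
- rest_yellow: fixed square plate, 66 x 66 x 3 mm, white with a broad yellow border, on the refill board, marking the place in the row where the jar with the yellow lid stands at the start. Origin: centre of its underside; the jar stands on its top, 3 mm above (25 mm above the counter).
- rest_green: fixed square plate, 66 x 66 x 3 mm, white with a broad green border, on the refill board, marking the place in the row where the jar with the green lid stands at the start. Origin: centre of its underside; the jar stands on its top, 3 mm above (25 mm above the counter).
- rest_blue: fixed square plate, 66 x 66 x 3 mm, white with a broad blue border, on the refill board, marking the place in the row where the jar with the blue lid stands at the start. Origin: centre of its underside; the jar stands on its top, 3 mm above (25 mm above the counter).
- refill_board: fixed pale slatted wooden board, 84 (x) by 360 (y) mm, top 22 mm above the counter. The rests lie on it at x = 0, y = +127.5, +42.5, -42.5, -127.5 mm. Origin: centre of its underside. +y end = left end seen from the robot; x axis points away from the robot, within 0.1 rad. It is the nearer or the farther of the two racks.
- caddy: fixed dark rack with black walls, 90 (x) by 380 (y) by 28 mm high. Pockets centred at x = 0, y = +127.5, +42.5, -42.5, -127.5 mm, each 58 x 58 mm, floor 12 mm above the origin, 16 mm deep, +x corners cut at 45 deg 28 mm from its centre: jars fit only with jar +x (round front) along caddy +x, within 0.2 rad. Origin: centre of underside. +y = left seen from robot; +x away from robot within 0.1 rad.
Not all that is in view belongs to the job. There is more than one size of the jar_red; the one meant has the size given above.

How it is judged:
At the end, for the whole second after the job is handed in: Each jar is in the pocket mirroring its rest's place (rest at board y, jar at caddy -y): within 12 mm of the pocket's centre in x and y, underside -3 to +5 mm from its floor, leaning under 0.1 rad, x axis within 0.35 rad of the caddy's, released, at rest (((y of rest_red in the frame of refill_board between 0.0975 and 0.1575 m and y of jar_red in the frame of caddy between -0.1395 and -0.1155 m) or (y of rest_red in the frame of refill_board between 0.0125 and 0.0725 m and y of jar_red in the frame of caddy between -0.0545 and -0.0305 m) or (y of rest_red in the frame of refill_board between -0.0725 and -0.0125 m and y of jar_red in the frame of caddy between 0.0305 and 0.0545 m) or (y of rest_red in the frame of refill_board between -0.1575 and -0.0975 m and y of jar_red in the frame of caddy between 0.1155 and 0.1395 m)) and x of jar_red in the frame of caddy between -0.012 and 0.012 m and z of jar_red in the frame of caddy between 0.009 and 0.017 m and angle between each of jar_red, jar_yellow, jar_green, jar_blue's own z axis and vertical below 0.1 rad and angle between the x axis of each of jar_red, jar_yellow, jar_green, jar_blue and the x axis of caddy, either way round below 0.35 rad and linear speed of each of jar_red, jar_yellow, jar_green, jar_blue below 0.02 m/s and angular speed of each of jar_red, jar_yellow, jar_green, jar_blue below 0.2 rad/s and ((y of rest_yellow in the frame of refill_board between 0.0975 and 0.1575 m and y of jar_yellow in the frame of caddy between -0.1395 and -0.1155 m) or (y of rest_yellow in the frame of refill_board between 0.0125 and 0.0725 m and y of jar_yellow in the frame of caddy between -0.0545 and -0.0305 m) or (y of rest_yellow in the frame of refill_board between -0.0725 and -0.0125 m and y of jar_yellow in the frame of caddy between 0.0305 and 0.0545 m) or (y of rest_yellow in the frame of refill_board between -0.1575 and -0.0975 m and y of jar_yellow in the frame of caddy between 0.1155 and 0.1395 m)) and x of jar_yellow in the frame of caddy between -0.012 and 0.012 m and z of jar_yellow in the frame of caddy between 0.009 and 0.017 m and ((y of rest_green in the frame of refill_board between 0.0975 and 0.1575 m and y of jar_green in the frame of caddy between -0.1395 and -0.1155 m) or (y of rest_green in the frame of refill_board between 0.0125 and 0.0725 m and y of jar_green in the frame of caddy between -0.0545 and -0.0305 m) or (y of rest_green in the frame of refill_board between -0.0725 and -0.0125 m and y of jar_green in the frame of caddy between 0.0305 and 0.0545 m) or (y of rest_green in the frame of refill_board between -0.1575 and -0.0975 m and y of jar_green in the frame of caddy between 0.1155 and 0.1395 m)) and x of jar_green in the frame of caddy between -0.012 and 0.012 m and z of jar_green in the frame of caddy between 0.009 and 0.017 m and ((y of rest_blue in the frame of refill_board between 0.0975 and 0.1575 m and y of jar_blue in the frame of caddy between -0.1395 and -0.1155 m) or (y of rest_blue in the frame of refill_board between 0.0125 and 0.0725 m and y of jar_blue in the frame of caddy between -0.0545 and -0.0305 m) or (y of rest_blue in the frame of refill_board between -0.0725 and -0.0125 m and y of jar_blue in the frame of caddy between 0.0305 and 0.0545 m) or (y of rest_blue in the frame of refill_board between -0.1575 and -0.0975 m and y of jar_blue in the frame of caddy between 0.1155 and 0.1395 m)) and x of jar_blue in the frame of caddy between -0.012 and 0.012 m and z of jar_blue in the frame of caddy between 0.009 and 0.017 m); the robot touches nothing.
It fails at once if a jar is tipped over (leans more than about 40 degrees) (angle between any of jar_red, jar_yellow, jar_green, jar_blue's own z axis and vertical above 0.7 rad).
It fails at once if a jar is dropped into the caddy (reaches it faster than 0.65 m/s, a fall of some 20 mm) ((horizontal distance between jar_red and caddy below 0.17 m and x of jar_red in the frame of caddy between -0.04 and 0.04 m and height (world z) of jar_red below 0.035 m and linear speed of jar_red above 0.65 m/s) or (horizontal distance between jar_yellow and caddy below 0.17 m and x of jar_yellow in the frame of caddy between -0.04 and 0.04 m and height (world z) of jar_yellow below 0.035 m and linear speed of jar_yellow above 0.65 m/s) or (horizontal distance between jar_green and caddy below 0.17 m and x of jar_green in the frame of caddy between -0.04 and 0.04 m and height (world z) of jar_green below 0.035 m and linear speed of jar_green above 0.65 m/s) or (horizontal distance between jar_blue and caddy below 0.17 m and x of jar_blue in the frame of caddy between -0.04 and 0.04 m and height (world z) of jar_blue below 0.035 m and linear speed of jar_blue above 0.65 m/s)).
It also fails if it takes over 90 s, if anything falls off the work surface, if the arm or the gripper's body presses on something with over 40 N, if the wrist force passes 120 N, or if a joint passes its speed limit or range.

## Working session

There is one attempt and no reset: what is moved stays moved. The work goes in short steps, Python scripts to look and compute and a tool call to move; the robot and the scene stay as the last step left them, time stands still between calls to the robot, and variables do not carry over. Pictures are saved under pics/ and viewed, at most 14 in all, crops included, and the job is handed in when it is done.

Besides the shell and the picture viewer there is one more tool, called after "Call:" as name([rows], argument=value, ...), one row to a line, values as JSON. arm_command: Moves the arm, as the interface text tells. Its arguments: {"type":"object","properties":{"deltas":{"type":"array","items":{"type":"array"}},"newtons":{"type":"number"}},"required":["deltas"]}

```bash
mkdir -p pics
cat > h.py <<'E'
import numpy as np, cv2
from scipy.spatial.transform import Rotation as R
from workcell import bot
def save(f,n): cv2.imwrite('pics/'+n, f['frame'][:,:,::-1])
def ray(f,uv,Twc=None):
    K=np.array(f['K']);k1=f['k1'];d=np.array([(uv[0]-K[0,2])/K[0,0],(uv[1]-K[1,2])/K[1,1]])
    s=d.copy()
    for _ in range(30): s=d/(1+k1*(s@s))
    v=np.array([s[0],s[1],1.])
    if Twc is None:
        Rm=R.from_rotvec(np.ravel(f['rvec'])).as_matrix(); return -Rm.T@np.ravel(f['tvec']), Rm.T@v
    return Twc[:3,3],Twc[:3,:3]@v
def atz(f,uv,z,Twc=None):
    o,v=ray(f,uv,Twc); return o+v*(z-o[2])/v[2]
def proj(f,P,Twc=None):
    P=np.array(P,float)
    if Twc is None: c=R.from_rotvec(np.ravel(f['rvec'])).as_matrix()@P+np.ravel(f['tvec'])
    else: c=Twc[:3,:3].T@(P-Twc[:3,3])
    s=c[:2]/c[2]; s=s*(1+f['k1']*(s@s)); K=np.array(f['K']); return np.array([K[0,0]*s[0]+K[0,2],K[1,1]*s[1]+K[1,2]])
def toolT(s):
    T=np.eye(4);T[:3,:3]=R.from_euler('xyz',s['tool_rot']).as_matrix();T[:3,3]=s['position'];return T
def wrist():
    s=bot.observe(); f=bot.grab_frame('wrist'); return f, toolT(s)@np.array(f['T_tool_cam'])
E
python3 - <<'E'
from h import *
s=bot.observe(); print({k:np.round(s[k],3) for k in ('clock','position','tool_rot','grip_width','force')})
print(toolT(s).round(2), bot.grip_point_offset)
t=bot.grab_frame('top');sc=bot.grab_frame('scene')
save(t,'top0.png');save(sc,'scene0.png')
for n,f in(('top',t),('scene',sc)):
  print(n,ray(f,(256,192)))
  for c in ['red','yellow','green','blue']:
    for o,z in(('jar_',.025),('rest_',.022)):
      for d in bot.mark_of(o+c,f)[:4]: print(o+c,round(d['p'],2),np.round(d['at']),atz(f,d['at'],z).round(3))
  for o in('caddy','refill_board'):
      for d in bot.mark_of(o,f)[:2]: print(o,round(d['p'],2),np.round(d['at']),atz(f,d['at'],0).round(3))
E
```

```text
{'clock': np.float64(0.0), 'position': array([ 0.218, -0.586,  0.404]), 'tool_rot': array([-3.14 ,  0.   ,  0.356]), 'grip_width': np.float64(0.086), 'force': array([0.108, 0.411, 0.005])}
[[ 0.94  0.35 -0.    0.22]
 [ 0.35 -0.94  0.   -0.59]
 [-0.   -0.   -1.    0.4 ]
 [ 0.    0.    0.    1.  ]] 0.1547
top (array([0.38008969, 0.01310651, 0.89015408]), array([ 0.10266773,  0.00245045, -0.99473216]))
jar_red 0.9 [144. 227.] [0.391 0.277 0.025]
jar_red 0.73 [242. 204.] [0.441 0.05  0.025]
jar_red 0.61 [189. 258.] [0.316 0.172 0.025]
rest_red 0.56 [236. 202.] [0.448 0.062 0.022]
jar_yellow 0.94 [204. 200.] [0.453 0.138 0.025]
rest_yellow 0.54 [202. 201.] [0.449 0.143 0.022]
jar_green 0.84 [312. 207.] [ 0.433 -0.115  0.025]
jar_green 0.49 [275. 206.] [ 0.435 -0.03   0.025]
rest_green 0.6 [307. 208.] [ 0.431 -0.105  0.022]
jar_blue 0.74 [272. 203.] [ 0.443 -0.023  0.025]
caddy 0.94 [301. 136.] [ 0.609 -0.098  0.   ]
refill_board 0.84 [255. 207.] [0.437 0.018 0.   ]
refill_board 0.41 [204. 201.] [0.451 0.14  0.   ]
scene (array([ 1.09571863, -0.25700545,  0.76627809]), array([-0.63028112,  0.27987645, -0.72423654]))
jar_red 0.97 [264. 190.] [0.452 0.05  0.025]
jar_red 0.97 [283. 152.] [0.344 0.163 0.025]
jar_red 0.66 [329. 154.] [0.406 0.271 0.025]
rest_red 0.64 [262. 190.] [0.447 0.049 0.022]
rest_red 0.43 [245. 197.] [ 0.452 -0.001  0.022]
jar_yellow 0.61 [295. 179.] [0.453 0.141 0.025]
rest_yellow 0.66 [295. 178.] [0.446 0.144 0.022]
jar_green 0.87 [197. 206.] [ 0.429 -0.119  0.025]
rest_green 0.66 [198. 205.] [ 0.426 -0.115  0.022]
jar_blue 0.87 [231. 199.] [ 0.445 -0.036  0.025]
rest_blue 0.67 [236. 199.] [ 0.446 -0.025  0.022]
rest_blue 0.22 [295. 178.] [0.449 0.144 0.022]
caddy 0.56 [236. 268.] [ 0.619 -0.098  0.   ]
refill_board 0.92 [245. 198.] [0.434 0.005 0.   ]
```

View pics/top0.png

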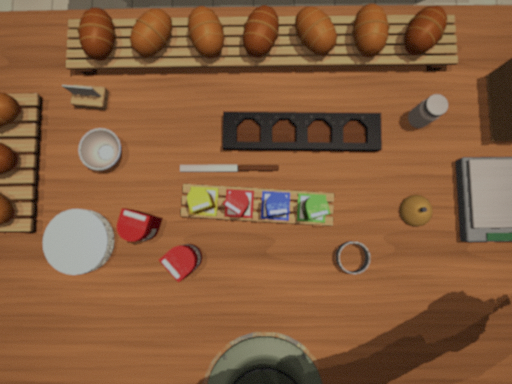

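View pics/scene0.png

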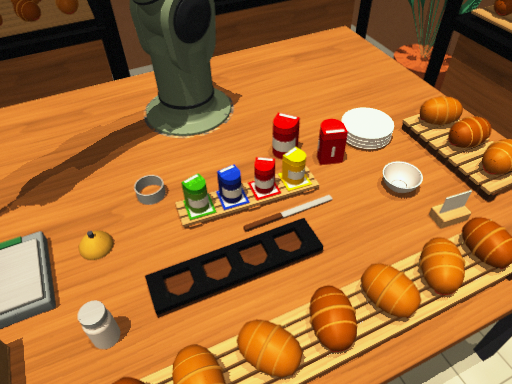

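The top view shows the board row from left as yellow (202,200), red (238,203), blue (276,206) and green (314,208). The caddy is at (301,132). There are three red jar candidates: (238,203), (138,225) and (180,261). Only the first stands on the red rest and is lid-sized like its neighbours, while the other two are larger decoys off the board. I'll confirm with a crop and measure yaws.

Run:
```python
from h import *
t=bot.grab_frame('top'); im=t['frame']
c=cv2.resize(im[90:290,110:390],None,fx=2.85,fy=2.85,interpolation=cv2.INTER_CUBIC);cv2.imwrite('pics/c1.png',c[:,:,::-1])
hsv=cv2.cvtColor(im,cv2.COLOR_RGB2HSV)
roi=np.zeros(im.shape[:2],np.uint8);roi[105:158,215:390]=255
m=((hsv[:,:,2]<60)&(roi>0)).astype(np.uint8)
n,l,s,_=cv2.connectedComponentsWithStats(m);k=1+np.argmax(s[1:,4])
pts=cv2.boxPoints(cv2.minAreaRect(np.argwhere(l==k)[:,::-1].astype(np.float32)))
W=np.array([atz(t,p,.028) for p in pts]);print('caddy corners',W.round(4).tolist(),W.mean(0).round(4))
for nme,(h0,h1),c0 in(('yellow',(24,38),(202,200)),('red',(172,185),(238,203)),('blue',(105,130),(276,206)),('green',(45,75),(314,208))):
  H=hsv[:,:,0].astype(int);H=np.where(H<5,H+180,H)if nme=='red' else H
  roi=np.zeros_like(m);roi[c0[1]-18:c0[1]+18,c0[0]-18:c0[0]+18]=1
  w=(hsv[:,:,1]<60)&(hsv[:,:,2]>150)&(roi>0)
  mm=((H>=h0)&(H<=h1)&(hsv[:,:,1]>120)&(roi>0))
  p=np.argwhere(mm)[:,::-1];q=np.argwhere(w)[:,::-1]
  print(nme,len(p),atz(t,p.mean(0),.105).round(3),len(q),atz(t,q.mean(0),.105).round(3) if len(q) else '')
```

```text
caddy corners [[0.571, 0.0935, 0.028], [0.6632, 0.0924, 0.028], [0.6546, -0.2826, 0.028], [0.5627, -0.2775, 0.028]] [ 0.6129 -0.0936  0.028 ]
yellow 537 [0.448 0.133 0.105] 119 [0.44  0.124 0.105]
red 458 [0.441 0.053 0.105] 119 [0.433 0.05  0.105]
blue 268 [ 0.439 -0.026  0.105] 125 [ 0.431 -0.029  0.105]
green 247 [ 0.433 -0.103  0.105] 136 [ 0.421 -0.11   0.105]
```

View pics/c1.png

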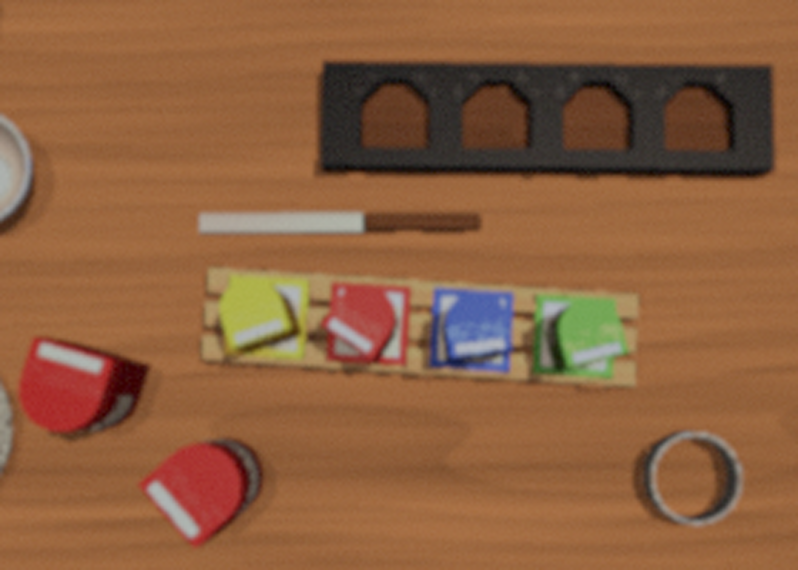

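The red jar at (238,203), crop (368,322), is on the red rest among equal-sized jars, so it is the one meant. The decoys at crop (65,385) and (195,490) are bigger and off the board. Estimated yaws are yellow +0.3, red −0.6, blue +0.1 and green +0.27. Next I'll get a closer wrist look.

```bash
cat >> h.py <<'E'
def plan(x,y,z,yaw,step=4.2,n=None):
    """constant tool-frame row(s) taking TCP there (tool down)"""
    s=bot.observe();T=toolT(s); y0=np.arctan2(T[1,0],T[0,0]);
    Rt=R.from_euler('xyz',[np.pi,0,yaw]).as_matrix()
    rv=R.from_matrix(T[:3,:3].T@Rt).as_rotvec()
    d=np.array([x,y,z])-T[:3,3]
    n=n or max(1,int(np.ceil(max(np.linalg.norm(d)*100/step,np.linalg.norm(rv)/.14))))
    M=sum(T[:3,:3]@R.from_rotvec(rv*k/n).as_matrix() for k in range(n))
    t=np.linalg.solve(M,d)*100
    print('clk %.2f'%s['clock'],'pos',np.round(s['position'],4),'yaw %.3f'%y0,'| n',n,'t',t.round(2).tolist(),'r',(rv/n).round(4).tolist())
E
python3 - <<'E'
from h import *
plan(.48,-.03,.42,0)
f,T=wrist();print(np.array(f['T_tool_cam']).round(3),f['K'][0])
E
```

```text
clk 1.15 pos [ 0.2177 -0.5859  0.4047] yaw 0.356 | n 15 t [2.43, -3.33, -0.1] r [0.0, 0.0, 0.0237]
[[-0.001 -0.963 -0.268  0.068]
 [ 1.    -0.001  0.     0.   ]
 [-0.001 -0.268  0.963  0.031]
 [ 0.     0.     0.     1.   ]] [266.23284477   0.         249.9426747 ]
```

Call:
arm_command([
  [[2.43,-3.33,-0.1],[0,0,0.0237],7],
  [[2.43,-3.33,-0.1],[0,0,0.0237],7],
  [[2.43,-3.33,-0.1],[0,0,0.0237],7],
  [[2.43,-3.33,-0.1],[0,0,0.0237],7],
  [[2.43,-3.33,-0.1],[0,0,0.0237],7],
  [[2.43,-3.33,-0.1],[0,0,0.0237],7],
  [[2.43,-3.33,-0.1],[0,0,0.0237],7],
  [[2.43,-3.33,-0.1],[0,0,0.0237],7],
  [[2.43,-3.33,-0.1],[0,0,0.0237],7],
  [[2.43,-3.33,-0.1],[0,0,0.0237],7],
  [[2.43,-3.33,-0.1],[0,0,0.0237],7],
  [[2.43,-3.33,-0.1],[0,0,0.0237],7],
  [[2.43,-3.33,-0.1],[0,0,0.0237],7],
  [[2.43,-3.33,-0.1],[0,0,0.0237],7],
  [[2.43,-3.33,-0.1],[0,0,0.0237],7],
  [[0,0,0],[0,0,0],7],
  [[0,0,0],[0,0,0],7],
])

```text
clock: 2.9
position: [0.4802, -0.0288, 0.4195]
tool_rot: [-3.142, 0.0, 0.002]
force: [-0.7, -0.4, -0.2]
grip_width: 0.0701
finger_force: 0.0
```

Run:
```python
from h import *
f,T=wrist();save(f,'w1.png');np.save('w1.npy',{'f':f,'T':T},allow_pickle=True)
s=bot.observe();print(s['position'],s['tool_rot'],s['grip_width'])
```

```text
[ 0.47979585 -0.02971236  0.41956476] [3.14135020e+00 4.05327811e-04 5.68493924e-04] 0.07008284112360559
```

View pics/w1.png

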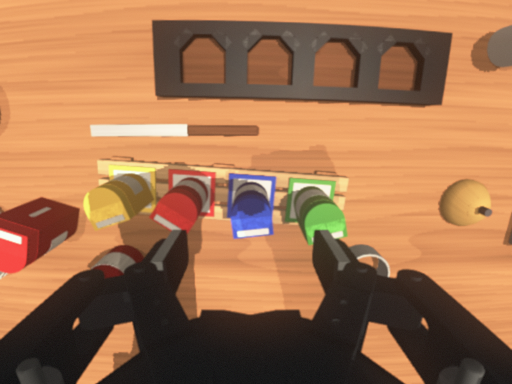

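The wrist view shows the caddy with corners at about (153,20), (451,33), (443,104) and (155,96), its cut corners facing away (+x). The four jars stand on their rests at about (118,200), (185,200), (250,205) and (318,215). The stripes sit on the near side.

Run:
```python
from h import *
d=np.load('w1.npy',allow_pickle=True).item();f,T=d['f'],d['T'];im=f['frame'];hsv=cv2.cvtColor(im,cv2.COLOR_RGB2HSV)
m=(hsv[:,:,2]<75).astype(np.uint8);m[115:]=0;m[:,470:]=0
n,l,s,_=cv2.connectedComponentsWithStats(m);k=1+np.argmax(s[1:,4]);print(s[k])
c=max(cv2.findContours((l==k).astype(np.uint8),0,2)[0],key=cv2.contourArea)
W=np.array([atz(f,p[0],.028,T)[:2] for p in c],np.float32)
r=cv2.minAreaRect(W);print('caddy rim',r)
w=((hsv[:,:,2]>225)&(hsv[:,:,1]<40)).astype(np.uint8)
# pocket floors: brown/dark openings inside caddy
hole=cv2.morphologyEx((l==k).astype(np.uint8),cv2.MORPH_CLOSE,np.ones((3,3)))
cs,h=cv2.findContours(hole,cv2.RETR_CCOMP,2)
for cc,hh in zip(cs,h[0]):
  if hh[3]>=0 and cv2.contourArea(cc)>300:
    x,y,a,b=cv2.boundingRect(cc);print('hole',x,y,a,b,atz(f,(x+a/2,y+b/2),.012,T).round(4),atz(f,(x+a/2,y+b/2),.028,T).round(4))
x=hsv
for nme,(h0,h1),c0 in(('yellow',(20,38),(118,205)),('red',(172,185),(180,208)),('blue',(105,130),(252,213)),('green',(45,75),(322,222))):
  H=hsv[:,:,0].astype(int);H=np.where(H<5,H+180,H)if nme=='red' else H
  roi=np.zeros_like(m);roi[c0[1]+2:c0[1]+27,c0[0]-38:c0[0]+38]=1
  q=((hsv[:,:,1]<90)&(hsv[:,:,2]>170)&(roi>0)).astype(np.uint8)
  n,l2,s2,ce=cv2.connectedComponentsWithStats(q)
  for k2 in range(1,n):
    if s2[k2,4]>40:
      P=np.array([atz(f,p[::-1],.105,T)[:2] for p in np.argwhere(l2==k2)],np.float32)
      rr=cv2.minAreaRect(P);v=np.linalg.svd(P-P.mean(0),full_matrices=False)[2][0];v*=np.sign(v[1])
      yaw=np.arctan2(-v[0],v[1]);print(nme,s2[k2],'stripe',P.mean(0).round(4),np.round(rr[1],4),'yaw',yaw.round(3),'jar ctr~',(P.mean(0)+.0195*np.array([np.cos(yaw),np.sin(yaw)])).round(4))
```

```text
[394  41  46  51 637]
caddy rim ((0.6250966787338257, -0.24806714057922363), (0.06979160010814667, 0.046166229993104935), 31.43546485900879)
yellow [ 96 215  28  13 153] stripe [0.4343 0.1342] [0.0064 0.0351] yaw 0.326 jar ctr~ [0.4527 0.1404]
red [154 215  26  15 133] stripe [0.4329 0.0685] [0.0303 0.007 ] yaw -0.558 jar ctr~ [0.4494 0.0582]
blue [237 228  33  11 260] stripe [ 0.4204 -0.032 ] [0.0104 0.0375] yaw 0.127 jar ctr~ [ 0.4398 -0.0295]
green [331 231  12   8  70] stripe [ 0.4183 -0.1307] [0.0081 0.0131] yaw 0.104 jar ctr~ [ 0.4377 -0.1287]
```

Run:
```python
from h import *
d=np.load('w1.npy',allow_pickle=True).item();f,T=d['f'],d['T'];im=f['frame'];hsv=cv2.cvtColor(im,cv2.COLOR_RGB2HSV)
print(im[60,165],im[60,235],im[75,200],im[28,240])
m=((im[:,:,0].astype(int)-im[:,:,2]<25)&(hsv[:,:,2]<130)).astype(np.uint8);m[115:]=0;m[:,465:]=0
n,l,s,_=cv2.connectedComponentsWithStats(m);k=1+np.argmax(s[1:,4]);print(s[k])
hole=(l==k).astype(np.uint8);cs,h=cv2.findContours(hole,cv2.RETR_CCOMP,2)
c=max(cs,key=cv2.contourArea);a=np.array([p[0] for p in c])
hull=cv2.convexHull(c);q=cv2.approxPolyN(hull,4)[0] if hasattr(cv2,'approxPolyN') else cv2.boxPoints(cv2.minAreaRect(c))
for p in q: print('corner',p,atz(f,p,.028,T).round(4),atz(f,p,0,T).round(4))
for cc,hh in zip(cs,h[0]):
  if hh[3]>=0 and cv2.contourArea(cc)>300:
    x,y,a,b=cv2.boundingRect(cc);print('hole',x,y,a,b,*[atz(f,p,.028,T).round(4)[:2] for p in((x,y+b/2),(x+a,y+b/2),(x+a/2,y),(x+a/2,y+b))])
for i,n in enumerate(('yellow','red','blue','green')):
  pass
```

```text
[80 63 53] [92 82 75] [147  94  62] [92 77 69]
[ 184   22  220   75 6800]
corner [393  26] [ 0.6631 -0.2072  0.028 ] [ 0.6721 -0.2211  0.    ]
corner [404  96] [ 0.5792 -0.2314  0.028 ] [ 0.5817 -0.2472  0.    ]
corner [181  96] [0.5766 0.0602 0.028 ] [0.5788 0.0672 0.    ]
corner [199  21] [0.665  0.0336 0.028 ] [0.6741 0.0384 0.    ]
hole 311 37 50 54 [ 0.6155 -0.1058] [ 0.6169 -0.1699] [ 0.6478 -0.1356] [ 0.5834 -0.1399]
hole 245 34 49 53 [ 0.619  -0.0226] [ 0.6194 -0.0841] [ 0.6499 -0.0528] [ 0.5873 -0.0539]
```

```bash
cat > ov.py <<'E'
from h import *
def pose(x,y,a,P): c,s=np.cos(a),np.sin(a); return [(x+c*p-s*q,y+s*p+c*q) for p,q in P]
def caddy(im,f,T,cx,cy,ca,k,x0,y0):
    poly=[(-.029,-.029),(.011,-.029),(.029,-.011),(.029,.011),(.011,.029),(-.029,.029)]
    # cut: 45deg line 28 mm from centre -> x+|y|=.0396
    g=.028*2**.5-.029; poly=[(-.029,-.029),(g,-.029),(.029,-g),(.029,g),(g,.029),(-.029,.029)]
    for z,col in((.028,(0,255,0)),(.012,(255,255,0))):
        for yy in(.1275,.0425,-.0425,-.1275):
            draw(im,f,T,pose(cx,cy,ca,[(p,q+yy) for p,q in poly]),z,col,k,x0,y0)
    draw(im,f,T,pose(cx,cy,ca,[(-.045,-.19),(.045,-.19),(.045,.19),(-.045,.19)]),.028,(255,0,255),k,x0,y0)
def jar(im,f,T,x,y,a,z,k,x0,y0,col=(0,255,255)):
    t=np.linspace(-np.pi/2,np.pi/2,15)
    draw(im,f,T,pose(x,y,a,[(-.024,-.024)]+[(.024*np.cos(u),.024*np.sin(u)) for u in t]+[(-.024,.024)]),z,col,k,x0,y0)
def draw(im,f,T,P,z,col,k,x0,y0):
    p=np.array([(proj(f,(a,b,z),T)+.5-(x0,y0))*k-.5 for a,b in P]);cv2.polylines(im,[np.round(p*16).astype(np.int32)],True,col,1,cv2.LINE_AA,4)
E
python3 - <<'E'
from ov import *
d=np.load('w1.npy',allow_pickle=True).item();f,T=d['f'],d['T']
k,x0,y0=2,80,8
im=cv2.resize(f['frame'][8:250,80:470],None,fx=2,fy=2,interpolation=cv2.INTER_CUBIC)
caddy(im,f,T,.614,-.095,-.028,k,x0,y0)
for x,y,a in((.4525,.1405,.326),(.447,.056,-.58),(.441,-.0295,.127),(.435,-.1145,.27)):
    jar(im,f,T,x,y,a,.105,k,x0,y0); jar(im,f,T,x,y,a,.025,k,x0,y0,(255,255,255))
cv2.imwrite('pics/ov1.png',im[:,:,::-1])
E
```

```text
(no output)
```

View pics/ov1.png

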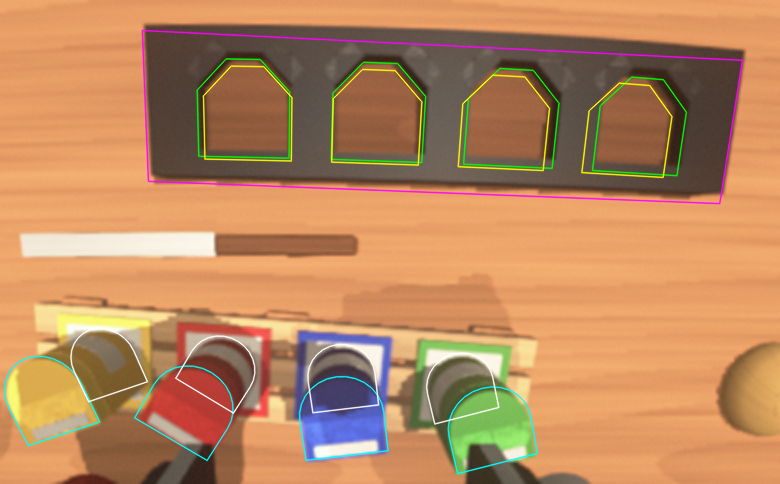

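The jar outlines fit. The caddy needs about +2–3 mm in x, so I'll use (0.6165, −0.095, yaw −0.026). Green goes first, to the left pocket.

```bash
python3 -c "
from h import *
plan(.4273,-.1166,.30,.27,3.5)"
```

```text
clk 2.95 pos [ 0.4798 -0.0297  0.4196] yaw 0.001 | n 5 t [-1.23, 1.62, 2.39] r [0.0, 0.0001, -0.0539]
```

Call:
arm_command([
  [[-1.23,1.62,2.39],[0,0,-0.0539],6.2],
  [[-1.23,1.62,2.39],[0,0,-0.0539],6.2],
  [[-1.23,1.62,2.39],[0,0,-0.0539],6.2],
  [[-1.23,1.62,2.39],[0,0,-0.0539],6.2],
  [[-1.23,1.62,2.39],[0,0,-0.0539],6.2],
  [[0,0,0],[0,0,0],6.2],
  [[0,0,0],[0,0,0],6.2],
])

```text
clock: 3.65
position: [0.4273, -0.1173, 0.3003]
tool_rot: [-3.141, 0.001, 0.267]
force: [0.4, 0.1, 0.4]
grip_width: 0.0619
finger_force: 0.0
```

Run:
```python
from ov import *
f,T=wrist();im=cv2.resize(f['frame'],None,fx=1.5,fy=1.5)
caddy(im,f,T,.6165,-.095,-.026,1.5,0,0)
for x,y,a in((.4525,.1405,.326),(.447,.056,-.58),(.441,-.0295,.127),(.435,-.1145,.27)): jar(im,f,T,x,y,a,.105,1.5,0,0)
cv2.imwrite('pics/ov2.png',im[:,:,::-1])
plan(.4273,-.1166,.23,.27,2.4)
```

```text
clk 3.70 pos [ 0.4278 -0.1167  0.3007] yaw 0.268 | n 3 t [-0.01, -0.01, 2.36] r [0.0001, -0.0002, -0.0007]
```

View pics/ov2.png

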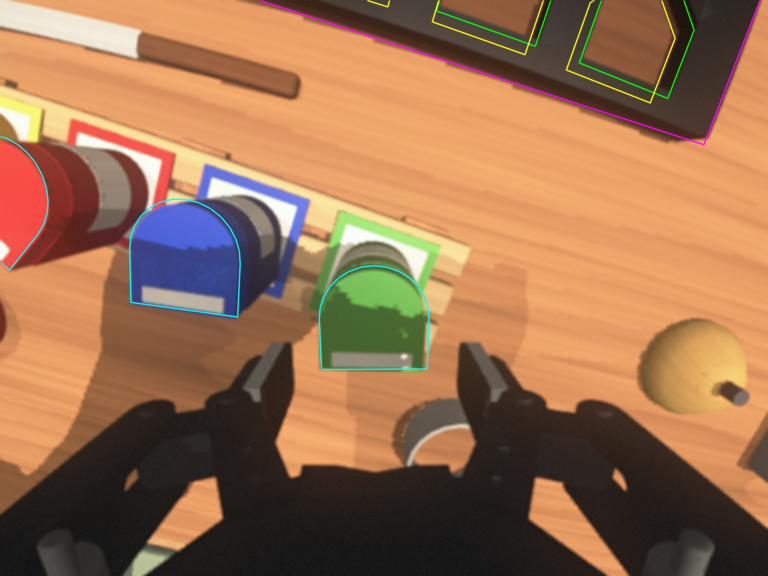

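The green lid outline fits and the fingers straddle it evenly: tips at columns 283 and 465, lid centre at 374. The caddy's near edge fits too. I'll descend and grip.

Call:
arm_command([
  [[0,0,2.35],[0,0,0],6.2],
  [[0,0,2.35],[0,0,0],6.2],
  [[0,0,2.35],[0,0,0],6.2],
  [[0,0,0],[0,0,0],6.2],
  [[0,0,0],[0,0,0],4.0],
  [[0,0,0],[0,0,0],4.0],
  [[0,0,0],[0,0,0],4.0],
  [[0,0,0],[0,0,0],4.0],
  [[0,0,0],[0,0,0],4.0],
], newtons=40)

```text
clock: 4.6
position: [0.4281, -0.1164, 0.2307]
tool_rot: [3.141, -0.002, 0.27]
force: [-2.2, 0.9, 13.5]
grip_width: 0.0473
finger_force: 42.6
```

Call:
arm_command([
  [[0,0,-1.5],[0,0,0],4.0],
  [[0,0,-2.5],[0,0,0],4.0],
  [[0,0,-2.5],[0,0,0],4.0],
  [[0,0,-2.5],[0,0,0],4.0],
  [[0,0,0],[0,0,0],4.0],
])

```text
clock: 5.1
position: [0.4283, -0.1166, 0.3227]
tool_rot: [3.139, -0.004, 0.269]
force: [0.4, 0.3, -3.3]
grip_width: 0.0481
finger_force: 42.2
```

```bash
python3 -c "
from h import *
print(bot.observe()['grip_width'])
plan(.6118,.0325,.32,-.026,3.2)"
```

```text
0.048103549505512544
clk 5.10 pos [ 0.4283 -0.1166  0.3227] yaw 0.269 | n 8 t [2.54, -1.53, 0.04] r [0.0002, -0.0006, 0.0369]
```

Call:
arm_command([
  [[2.54,-1.53,0],[0,0,0.0369],4.0],
  [[2.54,-1.53,0],[0,0,0.0369],4.0],
  [[2.54,-1.53,0],[0,0,0.0369],4.0],
  [[2.54,-1.53,0],[0,0,0.0369],4.0],
  [[2.54,-1.53,0],[0,0,0.0369],4.0],
  [[2.54,-1.53,0],[0,0,0.0369],4.0],
  [[2.54,-1.53,0],[0,0,0.0369],4.0],
  [[2.54,-1.53,0],[0,0,0.0369],4.0],
  [[0,0,0],[0,0,0],4.0],
  [[0,0,0],[0,0,0],4.0],
])

```text
clock: 6.1
position: [0.611, 0.0331, 0.3189]
tool_rot: [3.141, 0.001, -0.025]
force: [-0.7, -0.0, -2.0]
grip_width: 0.0477
finger_force: 42.1
```

Run:
```python
from ov import *
f,T=wrist();im=cv2.resize(f['frame'],None,fx=1.5,fy=1.5)
caddy(im,f,T,.6165,-.095,-.026,1.5,0,0)
cv2.imwrite('pics/ov3.png',im[:,:,::-1])
plan(.6118,.0325,.2475,-.026,3)
```

```text
clk 6.15 pos [0.6107 0.0325 0.3191] yaw -0.025 | n 3 t [0.04, -0.0, 2.39] r [0.0001, 0.0004, 0.0002]
```

View pics/ov3.png

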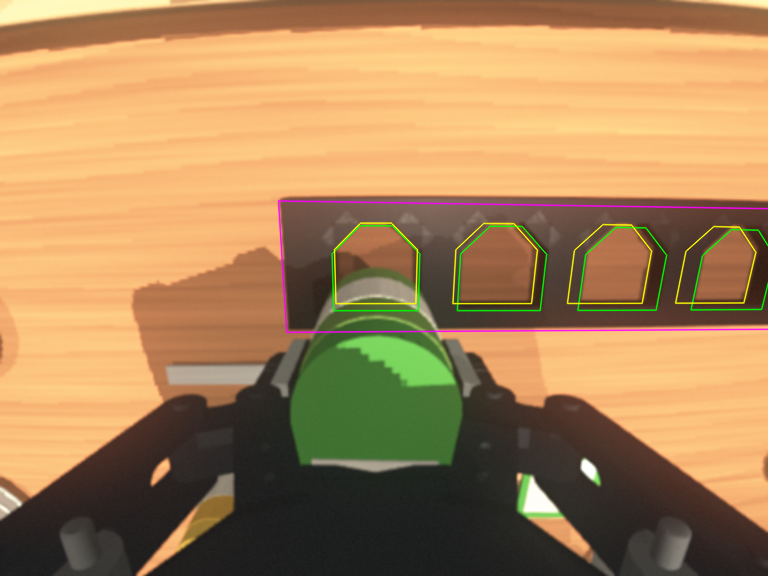

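The overlay sits within about 2 mm of the caddy, and the left pocket at (375,265) lines up under the jar. I'll lower it gently.

Call:
arm_command([
  [[0.04,0,2.4],[0,0,0],4.0],
  [[0.04,0,2.4],[0,0,0],4.0],
  [[0.04,0,2.3],[0,0,0],4.0],
  [[0,0,0.7],[0,0,0],4.0],
  [[0,0,0.7],[0,0,0],4.0],
  [[0,0,0.6],[0,0,0],4.0],
  [[0,0,0.5],[0,0,0],4.0],
  [[0,0,0.2],[0,0,0],4.0],
  [[0,0,0],[0,0,0],4.0],
])

```text
clock: 7.05
position: [0.6124, 0.0327, 0.2218]
tool_rot: [-3.142, -0.0, -0.025]
force: [-0.3, -0.1, -1.5]
grip_width: 0.0477
finger_force: 42.0
```

Call:
arm_command([
  [[0,0,0.15],[0,0,0],4.0],
  [[0,0,0.15],[0,0,0],4.0],
  [[0,0,0.1],[0,0,0],4.0],
  [[0,0,0],[0,0,0],4.0],
])

```text
clock: 7.45
position: [0.6124, 0.0327, 0.2179]
tool_rot: [3.142, -0.0, -0.025]
force: [-1.3, -0.1, 1.5]
grip_width: 0.0474
finger_force: 42.3
```

Call:
arm_command([
  [[0,0,0],[0,0,0],6.0],
  [[0,0,0],[0,0,0],6.2],
  [[0,0,0],[0,0,0],6.2],
  [[0,0,-1.5],[0,0,0],6.2],
  [[0,0,-3],[0,0,0],6.2],
  [[0,0,-4],[0,0,0],6.2],
  [[0,0,0],[0,0,0],6.2],
])

```text
clock: 8.15
position: [0.6136, 0.0329, 0.3086]
tool_rot: [-3.141, -0.008, -0.026]
force: [1.3, -0.2, -1.0]
grip_width: 0.0618
finger_force: 0.0
```

Run:
```python
from ov import *
f,T=wrist();im=cv2.resize(f['frame'],None,fx=1.5,fy=1.5)
caddy(im,f,T,.6165,-.095,-.026,1.5,0,0); jar(im,f,T,.6198,.0325,-.026,.092,1.5,0,0)
cv2.imwrite('pics/ov4.png',im[:,:,::-1])
x,y,a=.441,-.0295,.127
plan(x-.008*np.cos(a),y-.008*np.sin(a),.30,a,3.5)
```

```text
clk 8.20 pos [0.613  0.0327 0.3062] yaw -0.026 | n 6 t [-3.04, 0.94, 0.09] r [-0.0, -0.0008, -0.0255]
```

View pics/ov4.png

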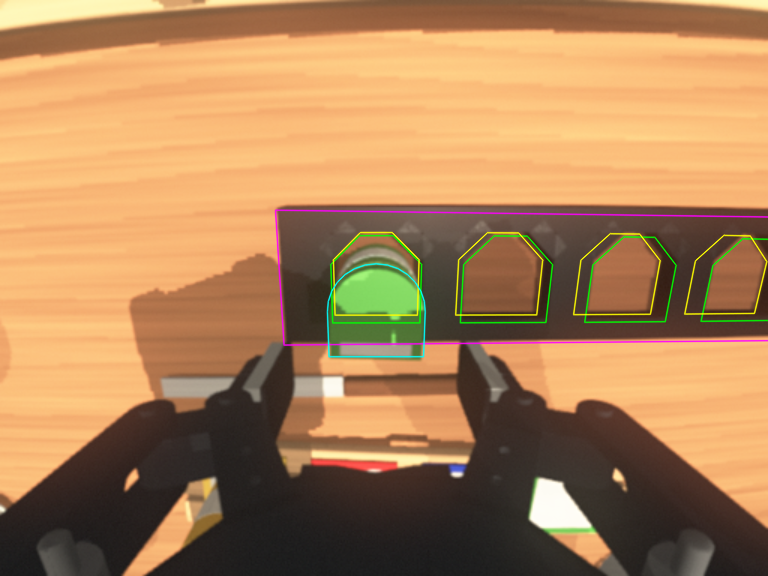

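Green stands upright in the left pocket with its lid on the predicted outline (376,310). Blue is next.

Call:
arm_command([
  [[-3.04,0.94,0.09],[0,0,-0.0255],6.2],
  [[-3.04,0.94,0.09],[0,0,-0.0255],6.2],
  [[-3.04,0.94,0.09],[0,0,-0.0255],6.2],
  [[-3.04,0.94,0.09],[0,0,-0.0255],6.2],
  [[-3.04,0.94,0.09],[0,0,-0.0255],6.2],
  [[-3.04,0.94,0.09],[0,0,-0.0255],6.2],
  [[0,0,0],[0,0,0],6.2],
  [[0,0,0],[0,0,0],6.2],
])

```text
clock: 9.0
position: [0.4322, -0.0308, 0.2975]
tool_rot: [3.141, -0.0, 0.127]
force: [0.8, 0.5, 0.2]
grip_width: 0.0615
finger_force: 0.0
```

Run:
```python
from ov import *
x,y,a=.441,-.0295,.127
plan(x-.008*np.cos(a),y-.008*np.sin(a),.23,a,2.4)
```

```text
clk 9.00 pos [ 0.4322 -0.0308  0.2975] yaw 0.127 | n 3 t [0.03, -0.01, 2.25] r [0.0, -0.0001, -0.0001]
```

Call:
arm_command([
  [[0.03,0,2.25],[0,0,0],6.2],
  [[0.03,0,2.25],[0,0,0],6.2],
  [[0.03,0,2.25],[0,0,0],6.2],
  [[0,0,0],[0,0,0],6.2],
  [[0,0,0],[0,0,0],4.0],
  [[0,0,0],[0,0,0],4.0],
  [[0,0,0],[0,0,0],4.0],
  [[0,0,0],[0,0,0],4.0],
  [[0,0,0],[0,0,0],4.0],
], newtons=40)

```text
clock: 9.9
position: [0.4334, -0.0305, 0.2302]
tool_rot: [3.141, -0.001, 0.127]
force: [1.4, -0.1, 3.3]
grip_width: 0.0475
finger_force: 42.0
```

Call:
arm_command([
  [[0,0,-1.5],[0,0,0],4.0],
  [[0,0,-2.5],[0,0,0],4.0],
  [[0,0,-2.5],[0,0,0],4.0],
  [[0,0,-2.5],[0,0,0],4.0],
  [[0,0,0],[0,0,0],4.0],
])

```text
clock: 10.4
position: [0.4338, -0.0305, 0.3224]
tool_rot: [3.141, -0.004, 0.127]
force: [-1.4, 0.3, -3.6]
grip_width: 0.0475
finger_force: 42.4
```

```bash
python3 -c "
from h import *
plan(.6105,-.0527,.32,-.026,3.2)"
```

```text
clk 10.40 pos [ 0.4338 -0.0305  0.3224] yaw 0.127 | n 6 t [2.92, 0.56, 0.05] r [0.0001, -0.0007, 0.0255]
```

Next: move over the pocket, then lower to z 0.2225 and creep down.

Call:
arm_command([
  [[2.92,0.56,0],[0,0,0.0255],4.0],
  [[2.92,0.56,0],[0,0,0.0255],4.0],
  [[2.92,0.56,0],[0,0,0.0255],4.0],
  [[2.92,0.56,0],[0,0,0.0255],4.0],
  [[2.92,0.56,0],[0,0,0.0255],4.0],
  [[2.92,0.56,0],[0,0,0.0255],4.0],
  [[0,0,0],[0,0,0],4.0],
  [[0,0,0],[0,0,0],4.0],
  [[0,0,0],[0,0,0],4.0],
])

```text
clock: 11.3
position: [0.6094, -0.0526, 0.3192]
tool_rot: [3.142, 0.001, -0.025]
force: [-0.2, 0.6, -1.5]
grip_width: 0.0473
finger_force: 42.1
```

```bash
python3 -c "
from h import *
plan(.6105,-.0527,.2475,-.026,3)"
```

```text
clk 11.30 pos [ 0.6094 -0.0526  0.3192] yaw -0.025 | n 3 t [0.04, 0.0, 2.39] r [0.0, 0.0004, 0.0003]
```

Call:
arm_command([
  [[0.04,0,2.4],[0,0,0],4.0],
  [[0.04,0,2.4],[0,0,0],4.0],
  [[0.04,0,2.3],[0,0,0],4.0],
  [[0,0,0.7],[0,0,0],4.0],
  [[0,0,0.7],[0,0,0],4.0],
  [[0,0,0.6],[0,0,0],4.0],
  [[0,0,0.5],[0,0,0],4.0],
  [[0,0,0.2],[0,0,0],4.0],
  [[0,0,0.15],[0,0,0],4.0],
  [[0,0,0.15],[0,0,0],4.0],
  [[0,0,0],[0,0,0],4.0],
])

```text
clock: 12.4
position: [0.6113, -0.0528, 0.2188]
tool_rot: [3.142, -0.0, -0.025]
force: [-0.4, -0.4, -2.6]
grip_width: 0.0476
finger_force: 42.1
```

Call:
arm_command([
  [[0,0,0.1],[0,0,0],4.0],
  [[0,0,0.05],[0,0,0],4.0],
  [[0,0,0],[0,0,0],4.0],
])

```text
clock: 12.7
position: [0.6113, -0.0528, 0.2173]
tool_rot: [-3.142, -0.0, -0.025]
force: [0.1, -0.8, -3.3]
grip_width: 0.0475
finger_force: 42.3
```

Call:
arm_command([
  [[0,0,0],[0,0,0],6.0],
  [[0,0,0],[0,0,0],6.2],
  [[0,0,0],[0,0,0],6.2],
  [[0,0,-1.5],[0,0,0],6.2],
  [[0,0,-3],[0,0,0],6.2],
  [[0,0,-4],[0,0,0],6.2],
  [[0,0,0],[0,0,0],6.2],
])

```text
clock: 13.4
position: [0.6125, -0.0529, 0.3082]
tool_rot: [3.142, -0.008, -0.026]
force: [0.2, 0.1, -0.3]
grip_width: 0.062
finger_force: 0.0
```

Run:
```python
from ov import *
x,y,a=.447,.056,-.58
plan(x-.008*np.cos(a),y-.008*np.sin(a),.31,a,3.5)
```

```text
clk 13.40 pos [ 0.6125 -0.0529  0.3082] yaw -0.026 | n 6 t [-3.3, -1.11, -0.04] r [-0.0003, -0.0012, 0.0924]
```

Call:
arm_command([
  [[-3.3,-1.11,0],[0,0,0.0924],6.2],
  [[-3.3,-1.11,0],[0,0,0.0924],6.2],
  [[-3.3,-1.11,0],[0,0,0.0924],6.2],
  [[-3.3,-1.11,0],[0,0,0.0924],6.2],
  [[-3.3,-1.11,0],[0,0,0.0924],6.2],
  [[-3.3,-1.11,0],[0,0,0.0924],6.2],
  [[0,0,0],[0,0,0],6.2],
  [[0,0,0],[0,0,0],6.2],
])

```text
clock: 14.2
position: [0.4388, 0.061, 0.3031]
tool_rot: [-3.141, -0.001, -0.578]
force: [0.4, -0.4, 0.1]
grip_width: 0.0621
finger_force: 0.0
```

Run:
```python
from ov import *
f,T=wrist();im=cv2.resize(f['frame'],None,fx=1.5,fy=1.5)
for x,y,a in((.4525,.1405,.326),(.447,.056,-.58)): jar(im,f,T,x,y,a,.105,1.5,0,0)
caddy(im,f,T,.6165,-.095,-.026,1.5,0,0)
cv2.imwrite('pics/ov5.png',im[:,:,::-1])
plan(x-.008*np.cos(a),y-.008*np.sin(a),.23,a,2.7);print(bot.observe()['qpos'])
```

```text
clk 14.25 pos [0.4392 0.0604 0.303 ] yaw -0.579 | n 3 t [0.03, -0.02, 2.43] r [-0.0003, -0.0003, 0.0004]
[-0.19952985  0.40095339 -0.08864237  2.15171857  0.06249382  0.58991704
 -2.4826399 ]
```

View pics/ov5.png

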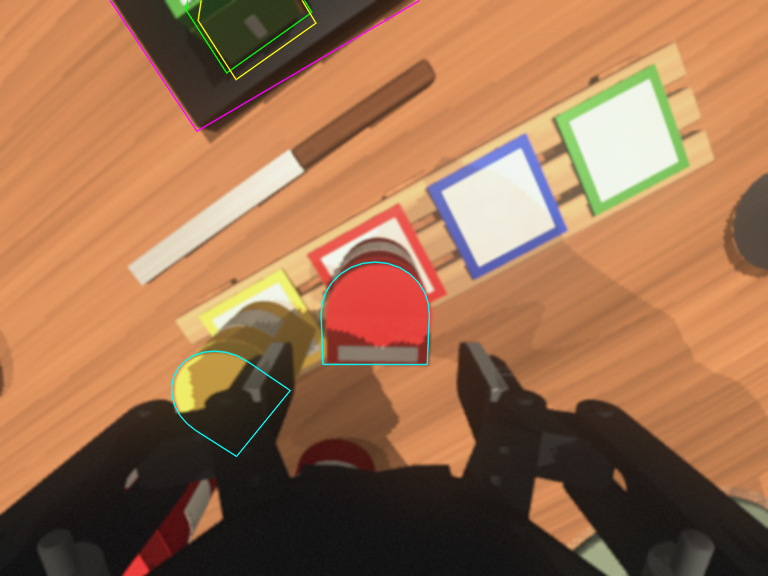

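The red lid at (376,315) is centred between the fingers. Joint 7 is near its limit, so I'll back the yaw off by 0.04 and descend; the yellow jar is about 11 mm clear of the left finger.

Call:
arm_command([
  [[0.03,0,2.4],[0,0,-0.02],6.0],
  [[0.03,-0.03,2.4],[0,0,-0.02],6.0],
  [[0.03,-0.03,2.5],[0,0,0],6.0],
  [[0,0,0],[0,0,0],6.0],
  [[0,0,0],[0,0,0],4.0],
  [[0,0,0],[0,0,0],4.0],
  [[0,0,0],[0,0,0],4.0],
  [[0,0,0],[0,0,0],4.0],
  [[0,0,0],[0,0,0],4.0],
], newtons=40)

```text
clock: 15.15
position: [0.44, 0.0604, 0.2297]
tool_rot: [-3.141, -0.001, -0.54]
force: [0.2, -0.3, -1.5]
grip_width: 0.048
finger_force: 41.0
```

Call:
arm_command([
  [[0,0,-1.5],[0,0,0],4.0],
  [[0,0,-2.5],[0,0,0],4.0],
  [[0,0,-2.5],[0,0,0],4.0],
  [[0,0,-2.5],[0,0,0],4.0],
  [[0,0,0],[0,0,0],4.0],
])

```text
clock: 15.65
position: [0.4404, 0.0605, 0.3219]
tool_rot: [-3.139, -0.003, -0.54]
force: [0.2, 0.2, -2.0]
grip_width: 0.0479
finger_force: 41.6
```

```bash
python3 -c "
from h import *
plan(.6083,-.1377,.33,-.026,3.2)"
```

```text
clk 15.65 pos [0.4404 0.0605 0.3219] yaw -0.540 | n 9 t [2.48, 1.54, -0.09] r [-0.0002, -0.0004, -0.0571]
```

Call:
arm_command([
  [[2.48,1.54,-0.09],[0,0,-0.0571],4.0],
  [[2.48,1.54,-0.09],[0,0,-0.0571],4.0],
  [[2.48,1.54,-0.09],[0,0,-0.0571],4.0],
  [[2.48,1.54,-0.09],[0,0,-0.0571],4.0],
  [[2.48,1.54,-0.09],[0,0,-0.0571],4.0],
  [[2.48,1.54,-0.09],[0,0,-0.0571],4.0],
  [[2.48,1.54,-0.09],[0,0,-0.0571],4.0],
  [[2.48,1.54,-0.09],[0,0,-0.0571],4.0],
  [[2.48,1.54,-0.09],[0,0,-0.0571],4.0],
  [[0,0,0],[0,0,0],4.0],
  [[0,0,0],[0,0,0],4.0],
  [[0,0,0],[0,0,0],4.0],
])

```text
clock: 16.85
position: [0.6075, -0.1371, 0.3268]
tool_rot: [-3.141, 0.001, -0.026]
force: [0.7, 0.2, -2.5]
grip_width: 0.0478
finger_force: 41.6
```

Run:
```python
from ov import *
f,T=wrist();im=cv2.resize(f['frame'],None,fx=1.5,fy=1.5)
caddy(im,f,T,.6165,-.095,-.026,1.5,0,0)
jar(im,f,T,.6183,-.0527,-.026,.092,1.5,0,0)
cv2.imwrite('pics/ov6.png',im[:,:,::-1])
plan(.6083,-.1377,.2475,-.026,3)
```

```text
clk 16.90 pos [ 0.6076 -0.137   0.3271] yaw -0.026 | n 3 t [0.03, 0.02, 2.65] r [-0.0001, 0.0003, 0.0001]
```

View pics/ov6.png

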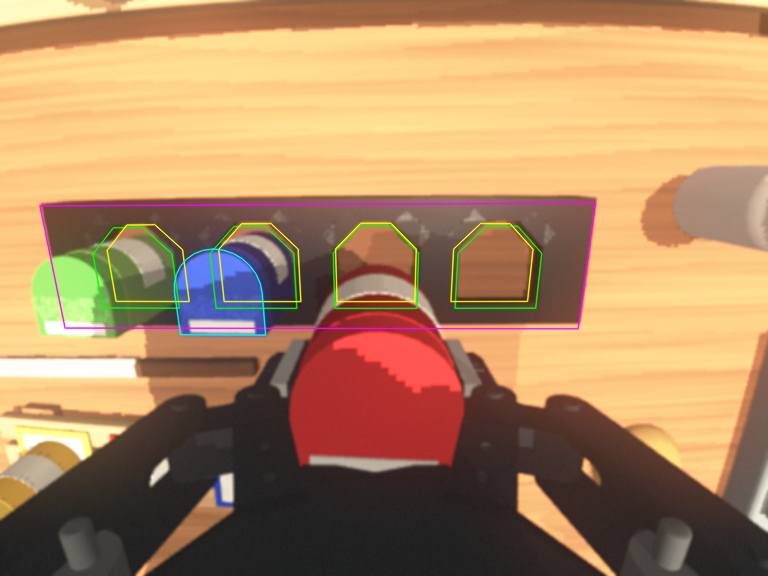

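Green and blue stand in place with blue's lid on its outline, and the third pocket at (376,262) is aligned under red. Lowering.

Call:
arm_command([
  [[0.05,0.02,2.6],[0,0,0],4.0],
  [[0.05,0.02,2.6],[0,0,0],4.0],
  [[0.04,0.02,2.6],[0,0,0],4.0],
  [[0,0,0.7],[0,0,0],4.0],
  [[0,0,0.7],[0,0,0],4.0],
  [[0,0,0.6],[0,0,0],4.0],
  [[0,0,0.5],[0,0,0],4.0],
  [[0,0,0.2],[0,0,0],4.0],
  [[0,0,0.15],[0,0,0],4.0],
  [[0,0,0.1],[0,0,0],4.0],
  [[0,0,0],[0,0,0],4.0],
])

```text
clock: 18.0
position: [0.6095, -0.1384, 0.22]
tool_rot: [3.142, -0.0, -0.026]
force: [0.6, 0.1, -0.6]
grip_width: 0.0479
finger_force: 41.5
```

Call:
arm_command([
  [[0,0,0.15],[0,0,0],4.0],
  [[0,0,0.1],[0,0,0],4.0],
  [[0,0,0.05],[0,0,0],4.0],
  [[0,0,0],[0,0,0],4.0],
])

```text
clock: 18.4
position: [0.6094, -0.1383, 0.2168]
tool_rot: [-3.142, 0.0, -0.026]
force: [-0.0, 0.1, -2.3]
grip_width: 0.048
finger_force: 41.5
```

Call:
arm_command([
  [[0,0,0],[0,0,0],6.0],
  [[0,0,0],[0,0,0],6.2],
  [[0,0,0],[0,0,0],6.2],
  [[0,0,-1.5],[0,0,0],6.2],
  [[0,0,-3],[0,0,0],6.2],
  [[0,0,-4],[0,0,0],6.2],
  [[0,0,0],[0,0,0],6.2],
])

```text
clock: 19.1
position: [0.6107, -0.1386, 0.3079]
tool_rot: [3.141, -0.008, -0.026]
force: [1.5, -0.1, -0.6]
grip_width: 0.0618
finger_force: 0.0
```

Run:
```python
from ov import *
x,y,a=.4535,.1405,.326
plan(x-.008*np.cos(a),y-.008*np.sin(a),.31,a,3.5)
```

```text
clk 19.10 pos [ 0.6107 -0.1386  0.3079] yaw -0.026 | n 10 t [-1.28, -2.97, -0.03] r [0.0002, -0.0007, -0.0352]
```

Call:
arm_command([
  [[-1.28,-2.97,-0.03],[0,0,-0.0352],6.2],
  [[-1.28,-2.97,-0.03],[0,0,-0.0352],6.2],
  [[-1.28,-2.97,-0.03],[0,0,-0.0352],6.2],
  [[-1.28,-2.97,-0.03],[0,0,-0.0352],6.2],
  [[-1.28,-2.97,-0.03],[0,0,-0.0352],6.2],
  [[-1.28,-2.97,-0.03],[0,0,-0.0352],6.2],
  [[-1.28,-2.97,-0.03],[0,0,-0.0352],6.2],
  [[-1.28,-2.97,-0.03],[0,0,-0.0352],6.2],
  [[-1.28,-2.97,-0.03],[0,0,-0.0352],6.2],
  [[-1.28,-2.97,-0.03],[0,0,-0.0352],6.2],
  [[0,0,0],[0,0,0],6.2],
  [[0,0,0],[0,0,0],6.2],
])

```text
clock: 20.3
position: [0.4442, 0.138, 0.3056]
tool_rot: [3.141, -0.001, 0.327]
force: [0.4, -0.7, -0.1]
grip_width: 0.0618
finger_force: 0.0
```

Run:
```python
from ov import *
f,T=wrist();im=cv2.resize(f['frame'],None,fx=1.5,fy=1.5)
x,y,a=.4535,.1405,.326
jar(im,f,T,x,y,a,.105,1.5,0,0)
cv2.imwrite('pics/ov7.png',im[:,:,::-1])
plan(x-.008*np.cos(a),y-.008*np.sin(a),.23,a,2.7)
```

```text
clk 20.35 pos [0.4445 0.1374 0.3055] yaw 0.326 | n 3 t [0.05, -0.0, 2.52] r [0.0001, -0.0003, -0.0001]
```

View pics/ov7.png

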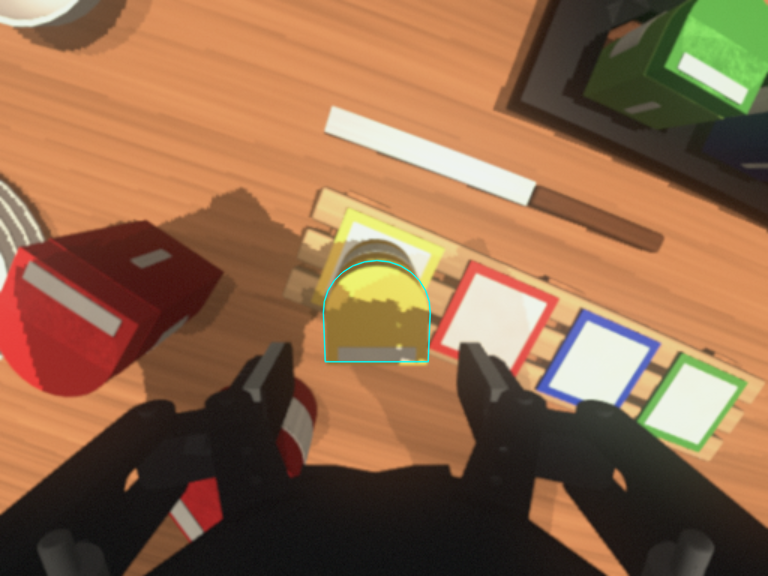

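The yellow lid at (377,312) is centred between the fingers and the decoy jars are clear. Grasping.

Call:
arm_command([
  [[0.04,0,2.5],[0,0,0],6.2],
  [[0.03,0,2.5],[0,0,0],6.2],
  [[0.03,0,2.5],[0,0,0],6.2],
  [[0,0,0],[0,0,0],6.2],
  [[0,0,0],[0,0,0],4.0],
  [[0,0,0],[0,0,0],4.0],
  [[0,0,0],[0,0,0],4.0],
  [[0,0,0],[0,0,0],4.0],
  [[0,0,0],[0,0,0],4.0],
], newtons=40)

```text
clock: 21.25
position: [0.4453, 0.138, 0.2305]
tool_rot: [3.142, -0.001, 0.326]
force: [-0.6, -0.3, 8.1]
grip_width: 0.0473
finger_force: 43.2
```

Call:
arm_command([
  [[0,0,-1.5],[0,0,0],4.0],
  [[0,0,-2.5],[0,0,0],4.0],
  [[0,0,-2.5],[0,0,0],4.0],
  [[0,0,-2.5],[0,0,0],4.0],
  [[0,0,-0.5],[0,0,0],4.0],
  [[0,0,0],[0,0,0],4.0],
])

```text
clock: 21.85
position: [0.4452, 0.138, 0.3253]
tool_rot: [3.141, -0.001, 0.326]
force: [-0.3, -0.2, -3.0]
grip_width: 0.0474
finger_force: 42.5
```

```bash
python3 -c "
from h import *
plan(.6071,-.2231,.33,-.026,3.4)"
```

```text
clk 21.85 pos [0.4452 0.138  0.3253] yaw 0.326 | n 12 t [0.84, 3.21, -0.04] r [-0.0, -0.0001, 0.0293]
```

Call:
arm_command([
  [[0.84,3.21,-0.06],[0,0,0.0293],4.0],
  [[0.84,3.21,-0.06],[0,0,0.0293],4.0],
  [[0.84,3.21,-0.06],[0,0,0.0293],4.0],
  [[0.84,3.21,-0.06],[0,0,0.0293],4.0],
  [[0.84,3.21,-0.06],[0,0,0.0293],4.0],
  [[0.84,3.21,-0.06],[0,0,0.0293],4.0],
  [[0.84,3.21,-0.06],[0,0,0.0293],4.0],
  [[0.84,3.21,-0.06],[0,0,0.0293],4.0],
  [[0.84,3.21,-0.06],[0,0,0.0293],4.0],
  [[0.84,3.21,-0.06],[0,0,0.0293],4.0],
  [[0.84,3.21,-0.06],[0,0,0.0293],4.0],
  [[0.84,3.21,-0.06],[0,0,0.0293],4.0],
  [[0,0,0],[0,0,0],4.0],
  [[0,0,0],[0,0,0],4.0],
  [[0,0,0],[0,0,0],4.0],
])

```text
clock: 23.35
position: [0.6068, -0.2226, 0.3308]
tool_rot: [-3.141, 0.002, -0.024]
force: [-0.7, 0.5, -2.0]
grip_width: 0.0476
finger_force: 42.7
```

Run:
```python
from ov import *
f,T=wrist();im=cv2.resize(f['frame'],None,fx=1.5,fy=1.5)
caddy(im,f,T,.6165,-.095,-.026,1.5,0,0)
jar(im,f,T,.6165,-.138,-.026,.092,1.5,0,0)
cv2.imwrite('pics/ov8.png',im[:,:,::-1])
plan(.6071,-.2231,.2475,-.026,3)
```

```text
clk 23.40 pos [ 0.6069 -0.2224  0.3313] yaw -0.024 | n 3 t [0.01, 0.02, 2.79] r [-0.0002, 0.0004, 0.0006]
```

View pics/ov8.png

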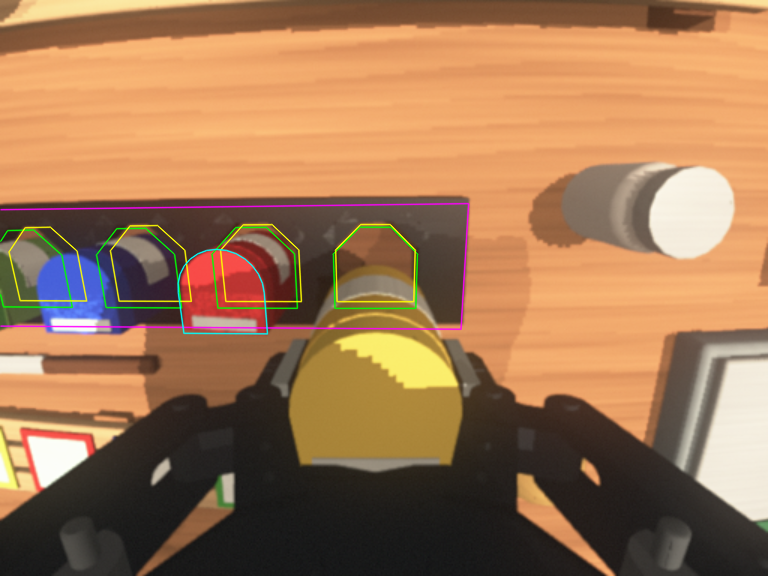

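Red is seated and the right pocket at (376,262) sits under yellow. Lowering.

Call:
arm_command([
  [[0.04,0.02,2.8],[0,0,0],4.0],
  [[0.04,0.02,2.8],[0,0,0],4.0],
  [[0.04,0.02,2.7],[0,0,0],4.0],
  [[0,0,0.7],[0,0,0],4.0],
  [[0,0,0.7],[0,0,0],4.0],
  [[0,0,0.6],[0,0,0],4.0],
  [[0,0,0.5],[0,0,0],4.0],
  [[0,0,0.2],[0,0,0],4.0],
  [[0,0,0.15],[0,0,0],4.0],
  [[0,0,0],[0,0,0],4.0],
])

```text
clock: 24.4
position: [0.6082, -0.2242, 0.2208]
tool_rot: [3.142, -0.0, -0.026]
force: [0.0, 0.4, -2.3]
grip_width: 0.0475
finger_force: 42.4
```

Target z is 0.2175.

Call:
arm_command([
  [[0,-0.05,0.15],[0,0,0],4.0],
  [[0,0,0.1],[0,0,0],4.0],
  [[0,0,0.08],[0,0,0],4.0],
  [[0,0,0],[0,0,0],4.0],
])

```text
clock: 24.8
position: [0.6082, -0.2236, 0.2176]
tool_rot: [3.142, -0.0, -0.026]
force: [-1.8, 1.4, 3.4]
grip_width: 0.0474
finger_force: 43.1
```

Call:
arm_command([
  [[0,0,0],[0,0,0],6.0],
  [[0,0,0],[0,0,0],6.2],
  [[0,0,0],[0,0,0],6.2],
  [[0,0,-1.5],[0,0,0],6.2],
  [[0,0,-3],[0,0,0],6.2],
  [[-2,0,-4],[0,0,0],6.2],
  [[-4,-3,-2],[0,0,0],6.2],
  [[-3,-3,-2],[0,0,0],6.2],
  [[-2,-3,-1],[0,0,0],6.2],
  [[0,0,0],[0,0,0],6.2],
  [[0,0,0],[0,0,0],6.2],
])

```text
clock: 25.9
position: [0.5033, -0.1328, 0.3523]
tool_rot: [3.141, -0.002, -0.025]
force: [0.4, 1.0, 0.1]
grip_width: 0.062
finger_force: 0.0
```

Run:
```python
from ov import *
f,T=wrist();im=cv2.resize(f['frame'],None,fx=1.5,fy=1.5)
caddy(im,f,T,.6165,-.095,-.026,1.5,0,0)
for x,y in((.6198,.0325),(.6183,-.0528),(.617,-.138),(.6155,-.2235)): jar(im,f,T,x,y,-.026,.092,1.5,0,0)
cv2.imwrite('pics/ov9.png',im[:,:,::-1])
```

```text
(no output)
```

View pics/ov9.png

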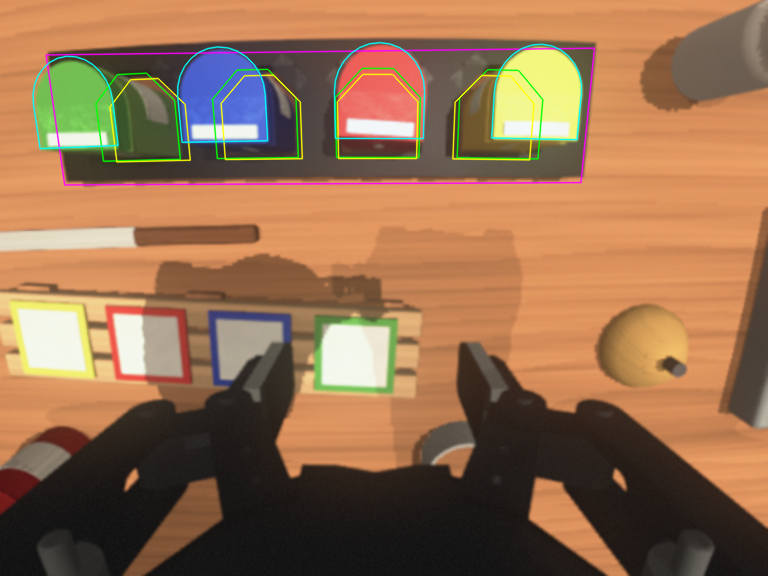

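All four jars stand in the caddy, left to right green (75,105), blue (222,98), red (380,95), yellow (537,95). They are upright, on the predicted outlines and released. The rests are empty in the order yellow, red, blue, green.

```bash
python3 -c "
from h import *
print(bot.job_done())"
```

```text
the job is handed in; nothing more can be done
None
```

All four jars are in the caddy in reversed order (green, blue, red, yellow from the left), flat backs to the robot, released and upright in the last picture; the job was handed in at about 26 s, and the call returned no verdict.

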